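Clamp a glass blank against the part-present pin

ROBOT

A 6-joint arm with a two-finger parallel gripper is mounted at the origin on the work surface. World frame = base frame: x ahead of the robot, y to its left, z up, the work surface at z = 0. Lengths are in mm, angles in rad, forces in N, time in s.
With the tool pointing down it reaches from about 275 to 825 mm from the base axis. Payload 5.2 kg.
Tool frame: the origin (TCP) lies at the very end of the fingers, on their centre line; the grasp point (between the pads) lies 19 mm behind it; z points along the fingers, y is the line along which they close (so a half turn about z gives the same grasp; the last joint's range is limited). The gripper opens to 93 mm and grips with 3 to 60 N. Pads are 15 mm wide; open, the fingers measure 128 mm over their backs; the gripper's body (75 mm by 188 mm) begins 65 mm behind the grasp point.
Start: joints at [-1.518, 0.259, 1.535, -0, 1.348, -0.203], TCP at [139.182, -532.103, 218.653] pointing down, gripper open.
Joint ranges: [-3.14, 3.14], [-0.91, 2.08], [0.19, 2.58], [-1.22, 4.36], [0.22, 2.71], [-3.12, 3.12]. Speed limits (rad/s): [2.57, 2.57, 3.14, 3.14, 3.14, 3.14].

INTERFACE

Orientations are given as [roll, pitch, yaw] about the fixed x, y, z axes, in that order (R = Rz(yaw) Ry(pitch) Rx(roll)).
In Python, from bench import robot gives the robot as it stands. The module is installed in compiled form; this text tells all that it offers. Calls block until the motion is done:
- robot.move_ptp(position, orientation): joint-space move of the TCP to a pose.
- robot.move_linear(position, ori=None, speed=150, f_stop=None): straight line of the TCP; ori=None keeps the orientation; speed is the mean speed in mm/s. With f_stop (N) it stops when the force on the tool has changed by that much, and returns True; else False.
- robot.move_j(angles): joint-space move.
- robot.move_gripper(opening): opening from 0.0 (shut) to 1.0 (fully open); the grip force is fixed at half the most; returns when the fingers have stopped.
- robot.sleep(seconds).
- robot.inverse_kinematics(position, orientation): joint angles nearest the present ones, or None.
- robot.get_image(name): name is "scene" or "top"; returns a dict with "img" (384x512x3 uint8, blue, green, red), "fovy" (degrees; the focal length in pixels is half the picture's height over the tangent of half this angle, whatever the lens; pixels are square), "cx", "cy" (the principal point, pixels), "eye" and "orientation" of the camera in the world. Camera axes: x right, y down, z forward; pixel columns grow to the right and rows downward; lengths in mm; the calibration is good to about 2 mm. A picture is of the moment at which its call begins. There is no depth.
A pose or a line that the arm cannot do raises robot.MotionError and nothing moves.
- robot.hand_in(): hands the job in; it is judged then, once.
Readings, each from a call of its own:
- robot.current_t(): time.
- robot.current_qpos(): joint angles.
- robot.current_joint_vel(): joint speeds.
- robot.current_joint_efforts(): joint torques, N m.
- robot.current_tcp_pos(): TCP position.
- robot.current_eef_rot(): TCP orientation.
- robot.current_contact_force(): force on the tool from outside, world axes, zero at the start.
- robot.current_ft_torque(): the same for the moment, N m.
- robot.current_gripper_width(): opening from 0.0 (shut) to 1.0 (fully open).
- robot.current_finger_force(): force on a finger pad.
Only numpy, scipy, OpenCV 4.12 (cv2) and the standard library are available. Lean on these libraries where they do the work, as an engineer would, in place of code of your own. Each camera call takes 0.05 s, during which the arm holds its last target. There are 200 camera calls.

TASK

Load the rectangular glass blank into the grey clamping fixture. Take it out of the stock tray by its two ends, set it down flat on the black rubber mat and let go, then take it again by its two long sides and lay it flat on the fixture's bed, lengthwise between the jaw and the sensing pin and centred across the bed; then slide the jaw up until the glass stands against the steel stop, holds the pin fully in and stays clamped there with the jaw touching it. Glass breaks: set it down, never drop it, and leave the other two blanks, the jar and the roll of copper foil where they are.

Things in the scene. Friction and masses are not known exactly. Their poses are not given: they have to be found in the camera images.
- slab_mid (a point): Centre (half-way up) of the rectangular amber glass blank: 60 long (its x), 44 wide (its y), 30 thick (its z), about 0.2 kg. It starts flat in one of the three slots of the tray, 60 mm length along the slot. The slot's rails stand about 4 mm from its long sides, so there it can be gripped only by its two ends.
- tray: Fixed wooden stock tray, 120 (its x) by 196 (its y). Origin: centre of its underside, on the bench. Floor 8 mm above the bench; three slots along its x, centred at y = -62, 0 and +62 mm, 52 mm wide, parted by rails 10 mm thick whose tops are 38 mm above the bench, level with the tops of the blanks. The slots are open at both ends.
- mat_top (a point): Centre of the upper face of the fixed black rubber mat: 150 (x) by 140 (y), 4 mm thick, flat on the bench.
- nest_seat (a point): Where the centre of the glass blank is when clamped home in the fixture, 33 mm above the bench. Axes: x from the jaw towards the steel stop (the way the jaw closes and the pin is pressed in), z up. The stop's face is at x = +30 mm from here, 70 wide; its top is 48 mm above the bench, as is the top of a blank lying on the bed.
- nest: Fixed clamping fixture, axes as nest_seat; origin on the bench, 20 mm before nest_seat. Grey base plate 240 (x) by 100 (y), 10 mm thick; on it the aluminium bed, 44 mm wide (as the blank), its top 18 mm above the bench, open at both sides for fingers. Stop with a black switch housing behind it at one end, jaw at the other.
- pin_tip (a point): Tip of the sensing pin: a brass pin of 12 mm diameter that sticks 6 mm out of the middle of the stop's face, towards the jaw, 33 mm above the bench.
- pin (a joint): How far the sensing pin is pushed in: 0 out (0.8 N to start it), 0.006 m fully in, flush with the stop's face (about 1.6 N). It springs back out when not held.
- jaw_post (a point): Middle of the jaw's upright black post (20 mm diameter, from 48 to 78 mm above the bench), the thing to grip or push. The jaw is a steel block 44 wide with its top 48 mm above the bench; its front face lies 35 mm beyond the post's axis, towards the stop.
- jaw (a joint): How far the jaw is slid towards the stop: 0 fully open (front face 82 mm from the stop's face), 0.022 m when it clamps the 60 mm blank against the stop. Starts between 0 and 0.006, moves with about 4 N of friction and stays where it is left.
- hex_mid (a point): Centre of the hexagonal glass blank, 46 mm over its corners, 30 thick, in another slot of the tray. Leave alone.
- round_mid (a point): Centre of the round glass blank, 44 mm in diameter, 30 thick, in another slot of the tray. Leave alone.
- jar_mid (a point): Middle of a closed glass jar, 56 mm in diameter, 75 high, standing on the bench. Leave alone.
- roll_mid (a point): Centre of a roll of copper foil lying on the bench: a ring 70 mm across, 14 mm high. Leave alone.
Things that resemble listed ones, but are neither listed nor needed, are in the scene too. Leave any yellow look-alike of the part that bears slab_mid alone.

How it is judged (in metres and radians):
On the way, in this order (a step that is already met when the one before it is completed fails the run):
1. the rectangular blank lies flat on the rubber mat, let go and at rest (x of slab_mid in the frame of mat_top between -0.07 and 0.07 m and y of slab_mid in the frame of mat_top between -0.065 and 0.065 m and z of slab_mid in the frame of mat_top between 0.011 and 0.019 m and angle between the z axis of slab_mid and the z axis of nest_seat, either way round below 0.08 rad and contact force between slab and the fingers below 0.05 N and linear speed of slab below 0.02 m/s), for 0.2 s.
2. the blank lies flat on the fixture's bed between jaw and stop (z of slab_mid in the frame of nest_seat between -0.004 and 0.004 m and y of slab_mid in the frame of nest_seat between -0.012 and 0.012 m and angle between the x axis of slab_mid and the x axis of nest_seat, either way round below 0.12 rad and angle between the z axis of slab_mid and the z axis of nest_seat, either way round below 0.08 rad and x of slab_mid in the frame of nest_seat between -0.03 and 0.004 m), for 0.2 s.
At the end, for the whole second after the job is handed in: The rectangular blank lies flat on the bed against the stop (within 2.5 mm along, 12 mm across, 0.12 rad in yaw), holds the pin in by more than 4.5 of its 6 mm, the jaw is closed on it (joint above 0.0205 m), released and at rest (value of joint pin above 0.0045 m and value of joint jaw above 0.0205 m and x of slab_mid in the frame of nest_seat between -0.0025 and 0.0025 m and z of slab_mid in the frame of nest_seat between -0.004 and 0.004 m and y of slab_mid in the frame of nest_seat between -0.012 and 0.012 m and angle between the x axis of slab_mid and the x axis of nest_seat, either way round below 0.12 rad and angle between the z axis of slab_mid and the z axis of nest_seat, either way round below 0.08 rad and contact force between slab and the fingers below 0.05 N and linear speed of slab below 0.02 m/s); the robot touches nothing.
It fails at once if the glass blank is dropped (falls freely by more than about 15 mm) (contact force between slab and the fingers below 0.05 N and linear speed of slab above 0.55 m/s).
It fails at once if the hexagonal blank is moved by more than 30 mm (distance of hex_mid from where it was at the start of the episode above 0.03 m).
It fails at once if the round blank is moved by more than 30 mm (distance of round_mid from where it was at the start of the episode above 0.03 m).
It fails at once if the jar is moved by more than 30 mm (distance of jar_mid from where it was at the start of the episode above 0.03 m).
It fails at once if the foil roll is moved by more than 30 mm (distance of roll_mid from where it was at the start of the episode above 0.03 m).
It also fails if it takes over 59 s, if anything falls off the work surface, if the arm or the gripper's body presses on something with over 40 N, if the wrist force passes 120 N, or if a joint passes its speed limit or range.

## Working session

There is one attempt and no reset: what is moved stays moved. The work goes in short steps, each a Python script; the robot and the scene stay as the last script left them, time stands still between calls to the robot, and variables do not carry over. Pictures are saved under pics/ and viewed, at most 10 in all, crops included, and the job is handed in when it is done.

```bash
mkdir -p pics; python3 - <<'E'
from bench import robot
import cv2
for n in("scene","top"):
    d=robot.get_image(n);cv2.imwrite(f"pics/{n}0.png",d["img"])
    print(n,d["fovy"],d["cx"],d["cy"],d["eye"],d["orientation"],robot.current_t())
E
```

```text
scene 42.78949544048132 252.98480828974212 193.829499191051 [1174.58641125 -621.02630757 1096.27556744] [-2.46681078 -0.01809796  0.78135032] 0.05
top 51.006723035473655 253.76577007735213 192.45896770373017 [ 420.18633636    9.80814504 1126.03917813] [-2.96597602 -0.00916546 -1.54104557] 0.1
```

View pics/scene0.png

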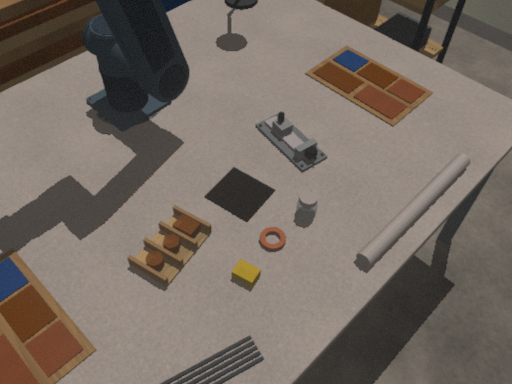

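View pics/top0.png

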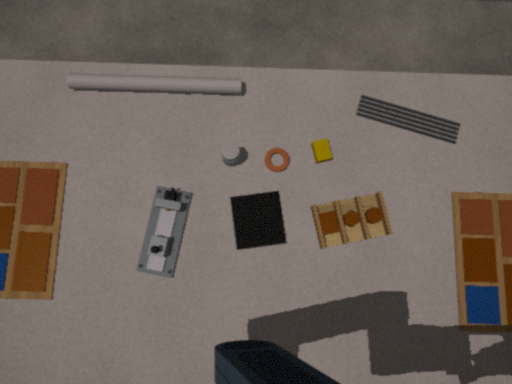

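Candidates for the blank in the top view are three amber pieces in the tray, at (330,222), (351,218) and (374,216), plus a yellow block at (322,150), which is the look-alike. Scene view shows (187,228), (171,242) and (155,259). The piece at (330,222) looks rectangular, so I'll check it in an enlarged crop.

```bash
cat > h.py <<'E'
import numpy as np, cv2
from scipy.spatial.transform import Rotation as R
def ray(d,px):
    f=d["img"].shape[0]/2/np.tan(np.radians(d["fovy"])/2)
    px=np.atleast_2d(px).astype(float)
    v=np.c_[(px[:,0]-d["cx"])/f,(px[:,1]-d["cy"])/f,np.ones(len(px))]
    return v@R.from_euler("xyz",d["orientation"]).as_matrix().T
def onz(d,px,z):
    v=ray(d,px);e=np.array(d["eye"]);return (e+v*((z-e[2])/v[:,2])[:,None])[:,:2]
def rect(d,mask,z,box):
    "largest blob within box (x0,y0,x1,y1): world minAreaRect on plane z"
    m=np.zeros_like(mask);x0,y0,x1,y1=box;m[y0:y1,x0:x1]=mask[y0:y1,x0:x1]
    c=max(cv2.findContours(m,cv2.RETR_EXTERNAL,cv2.CHAIN_APPROX_NONE)[0],key=cv2.contourArea)
    w=onz(d,c[:,0,:],z).astype(np.float32)
    return cv2.minAreaRect(w),c
E
python3 - <<'E'
from bench import robot
from h import *
d=robot.get_image("top");s=robot.get_image("scene")
g=d["img"];hsv=cv2.cvtColor(g,cv2.COLOR_BGR2HSV)
dark=(hsv[...,2]<50).astype(np.uint8)
print("mat",rect(d,dark,4,(220,180,300,260))[0])
for p in [(222,330),(218,351),(216,374),(200,345),(222,315),(255,160),(225,150),(220,165),(250,120)]: print(p,hsv[p[0],p[1]])
a=cv2.resize(g[185:255,305:400],None,fx=6,fy=6,interpolation=cv2.INTER_CUBIC)
b=cv2.resize(g[180:280,130:200],None,fx=5,fy=5,interpolation=cv2.INTER_CUBIC)
o=np.zeros((1000//2+0,570,3),np.uint8)[:420];o[:420]=a
cv2.imwrite("pics/c1.png",a)
e=cv2.resize(s["img"][100:180,245:335],None,fx=5,fy=5,interpolation=cv2.INTER_CUBIC)
o=np.zeros((500,800,3),np.uint8);o[:,:350]=b;o[:400,350:800]=e;cv2.imwrite("pics/c2.png",o)
E
```

```text
mat ((542.9362182617188, -7.691337585449219), (145.655517578125, 134.6784210205078), 9.74046802520752)
(222, 330) [ 14 207  95]
(218, 351) [ 16 255  92]
(216, 374) [ 14 228  93]
(200, 345) [ 18  97 129]
(222, 315) [ 17 113  90]
(255, 160) [105   4 126]
(225, 150) [100   8  96]
(220, 165) [176  14 144]
(250, 120) [ 11  31 133]
```

View pics/c1.png

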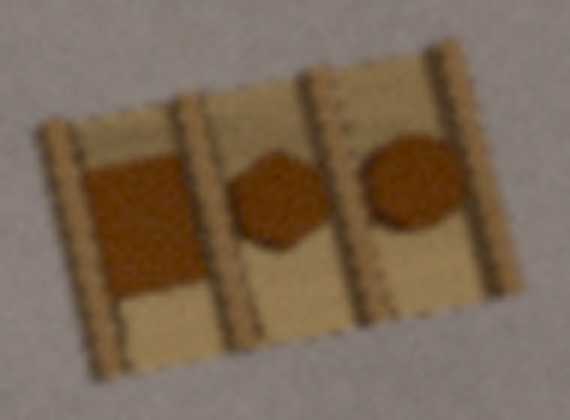

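View pics/c2.png

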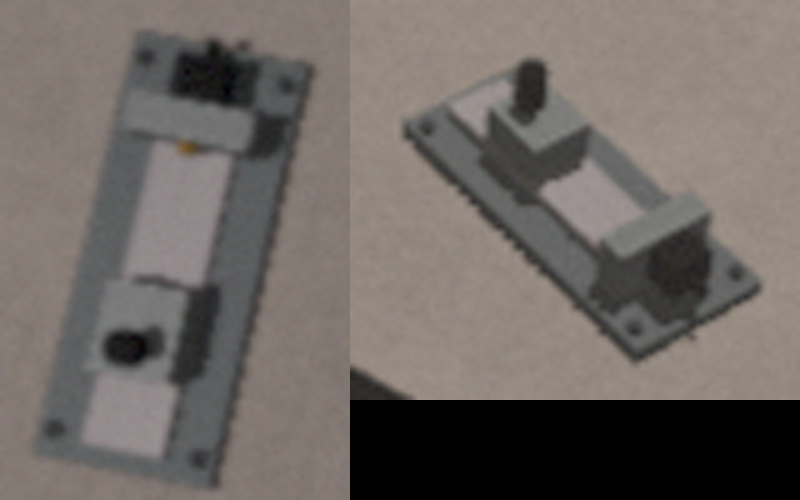

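The crop confirms it. The left piece (crop centre about (145,225)) is the only rectangle; the middle one is the hexagon and the right one is round. The fixture's stop and pin are at the top, with the pin at crop (187,147) and the jaw post at (128,347). Plate corners are at (138,33), (313,65), (213,485) and (37,448).

```bash
python3 - <<'E'
from bench import robot
from h import *
d=robot.get_image("top");s=robot.get_image("scene")
def am(g,b=170):
    h=cv2.cvtColor(g,cv2.COLOR_BGR2HSV);return cv2.inRange(h,(8,b,40),(22,255,255))
for nm,D,box in(("top",d,(310,195,342,250)),("scene",s,(170,205,207,242))):
    m=am(D["img"]);m=cv2.morphologyEx(m,cv2.MORPH_OPEN,np.ones((3,3)))
    r,c=rect(D,m,38,box);print(nm,"slab",r,cv2.boundingRect(c))
# tray outline / hex / round
for box in((342,205,362,235),(363,203,385,230)):
    r,c=rect(d,am(d["img"]),38,box);print("other",r)
q=lambda p:(np.array(p)+.5)/5-.5+[130,180]
P=onz(d,[q(p) for p in((138,33),(313,65),(213,485),(37,448))],10)
L=np.linalg.norm
print("plate",P.round(1).tolist(),L(P[0]-P[1]),L(P[1]-P[2]),L(P[2]-P[3]),L(P[3]-P[0]))
c=P.mean(0);x=(P[0]+P[1]-P[2]-P[3]);x/=L(x);print("centre",c,"yaw",np.arctan2(x[1],x[0]))
y=np.array([-x[1],x[0]])
print("pin rel",[(onz(d,[q((187,147))],33)[0]-c)@v for v in(x,y)])
print("post rel",[(onz(d,[q((124,346))],78)[0]-c)@v for v in(x,y)])
print("stop top front corners",[[round((p-c)@v,1) for v in(x,y)] for p in onz(d,[q((125,127)),q((249,151))],48)])
print("jaw front corners",[[round((p-c)@v,1) for v in(x,y)] for p in onz(d,[q((107,280)),q((187,290))],48)])
q2=lambda p:(np.array([p[0]-350,p[1]])+.5)/5-.5+[245,100]
Q=onz(s,[q2(p) for p in((405,125),(762,284),(637,355))],10)
print("scene corners rel",[[round((p-c)@v,1) for v in(x,y)] for p in Q])
print("mat scene",rect(s,cv2.inRange(s["img"].max(2),0,49),4,(200,160,280,225))[0])
print("tray corners",onz(d,[(np.array(p)+.5)/6-.5+[305,185] for p in((40,122),(460,40),(520,290),(97,380))],38).round(1).tolist())
E
```

```text
top slab ((538.2777099609375, -200.8738555908203), (57.82426452636719, 46.84015655517578), 13.068412780761719) (319, 211, 21, 23)Traceback (most recent call last):
  File "<stdin>", line 8, in <module>
  File "h.py", line 13, in rect
    c=max(cv2.findContours(m,cv2.RETR_EXTERNAL,cv2.CHAIN_APPROX_NONE)[0],key=cv2.contourArea)
ValueError: max() iterable argument is empty
```

```bash
python3 - <<'E'
from bench import robot
from h import *
d=robot.get_image("top");s=robot.get_image("scene")
print("scene hsv",cv2.cvtColor(s["img"],cv2.COLOR_BGR2HSV)[[228,222,215,232],[187,187,195,178]].tolist())
def am(g,b=170):
    h=cv2.cvtColor(g,cv2.COLOR_BGR2HSV);return cv2.inRange(h,(4,b,40),(22,255,255))
for b in(140,155,170,185):
  m=am(s["img"],b);print(b,cv2.boundingRect(cv2.findNonZero(m[205:242,165:212])) if m[205:242,165:212].any() else 0)
  try:r,c=rect(s,m,38,(165,205,212,242));print("scene slab",r)
  except Exception as e:pass
q=lambda p:(np.array(p)+.5)/5-.5+[130,180]
P=onz(d,[q(p) for p in((138,33),(313,65),(213,485),(37,448))],10)
L=np.linalg.norm
print("plate",P.round(1).tolist(),L(P[0]-P[1]),L(P[1]-P[2]),L(P[2]-P[3]),L(P[3]-P[0]))
c=P.mean(0);x=(P[0]+P[1]-P[2]-P[3]);x/=L(x);print("centre",c,"yaw",np.arctan2(x[1],x[0]))
y=np.array([-x[1],x[0]])
print("pin rel",[(onz(d,[q((187,147))],33)[0]-c)@v for v in(x,y)])
print("post rel",[(onz(d,[q((124,346))],78)[0]-c)@v for v in(x,y)])
print("stop top front corners",[[round((p-c)@v,1) for v in(x,y)] for p in onz(d,[q((125,127)),q((249,151))],48)])
print("jaw front corners",[[round((p-c)@v,1) for v in(x,y)] for p in onz(d,[q((107,280)),q((187,290))],48)])
q2=lambda p:(np.array([p[0]-350,p[1]])+.5)/5-.5+[245,100]
Q=onz(s,[q2(p) for p in((405,125),(762,284),(637,355))],10)
print("scene corners rel",[[round((p-c)@v,1) for v in(x,y)] for p in Q])
print("mat scene",rect(s,cv2.inRange(s["img"].max(2),0,49),4,(200,160,280,225))[0])
print("tray corners",onz(d,[(np.array(p)+.5)/6-.5+[305,185] for p in((40,122),(460,40),(520,290),(97,380))],38).round(1).tolist())
E
```

```text
scene hsv [[12, 157, 109], [12, 146, 108], [13, 42, 151], [15, 114, 139]]
140 (0, 9, 34, 28)
scene slab ((540.0130004882812, -204.23153686523438), (57.915470123291016, 45.27473831176758), 14.069962501525879)
155 (0, 11, 34, 26)
scene slab ((540.3265380859375, -204.00962829589844), (55.35386276245117, 39.7738037109375), 14.865172386169434)
170 (24, 25, 1, 1)
scene slab ((560.146484375, -211.0552520751953), (0.0, 0.0), 0.0)
185 0
plate [[627.8, 278.0], [612.6, 178.5], [380.0, 219.6], [396.8, 316.3]] 100.62870850232898 236.24032479154613 98.16879600693518 234.1522299577856
centre [504.30251507 248.09876942] yaw -0.16954360587297398
pin rel [np.float64(57.075739832095934), np.float64(2.786822333793272)]
post rel [np.float64(-53.991230702900985), np.float64(-0.11339319165537809)]
stop top front corners [[np.float64(59.6), np.float64(34.6)], [np.float64(60.2), np.float64(-33.9)]]
jaw front corners [[np.float64(-22.3), np.float64(24.2)], [np.float64(-19.0), np.float64(-18.7)]]
scene corners rel [[np.float64(-115.0), np.float64(-50.8)], [np.float64(120.7), np.float64(46.7)], [np.float64(122.2), np.float64(-52.2)]]
mat scene ((545.6617431640625, -12.111213684082031), (143.65676879882812, 136.1956329345703), 9.499185562133789)
tray corners [[583.8, -152.6], [627.9, -345.4], [514.0, -369.6], [468.0, -178.6]]
```

The sizes agree with the description: plate 236x99, stop face to jaw about 80, slab 58x47, mat 145x135. The two views differ by about 3 mm, so I take their mean. Now the grasp by the ends.

```bash
cat >> h.py <<'E'
from bench import robot
pi=np.pi
def yawpick(p,yaw):
    "half-turn equivalent yaw with joint 6 nearest zero"
    best=None
    for k in(-pi,0,pi):
        y=(yaw+k+pi)%(2*pi)-pi
        q=robot.inverse_kinematics(list(p),[pi,0,y])
        if q is not None and (best is None or abs(q[5])<best[0]): best=(abs(q[5]),y)
    return best[1]
def st(t): print(t,round(robot.current_t(),2),np.round(robot.current_tcp_pos(),1),"w",round(robot.current_gripper_width()*93,1),"ff",robot.current_finger_force(),"F",np.round(robot.current_contact_force(),1))
E
python3 - <<'E'
from h import *
robot.move_gripper(1.0)
x,y=539.2,-202.4
yw=yawpick((x,y,110),0.225+pi/2)
robot.move_ptp([x,y,110],[pi,0,yw]);st("above")
print(robot.move_linear([x,y,14],speed=60,f_stop=8));st("down")
robot.move_gripper(0.0);st("grip")
d=robot.get_image("scene");cv2.imwrite("pics/g1.png",cv2.resize(d["img"][120:300,100:320],None,fx=3,fy=3))
E
```

```text
above 2.53 [ 539.1 -203.5  110.3] w 93.1 ff 0.0 F [ 0.2 -0.  -0.4]
False
down 4.28 [ 539.5 -202.6   14.4] w 92.9 ff 0.0 F [ 0.7  0.5 -0.2]
grip 4.91 [ 539.  -202.4   14. ] w 59.6 ff 30.000134110450745 F [-0.9  1.   2.1]
```

View pics/g1.png

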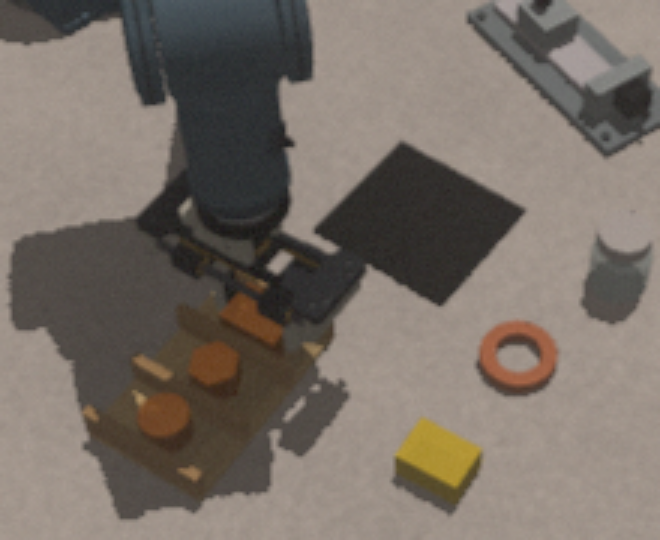

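The gripper holds the rectangular blank by its ends, with the fingers on either side of crop (250,320) and a width of 59.6 mm, which matches 60. Next I lift it and set it on the mat, aligned with the fixture.

```bash
python3 - <<'E'
from h import *
robot.move_linear([539.2,-202.4,110],speed=100);st("lift")
x,y=544,-10
yw=yawpick((x,y,110),-0.17+pi/2)
robot.move_ptp([x,y,100],[pi,0,yw]);st("mat")
robot.move_linear([x,y,22],speed=90)
print(robot.move_linear([x,y,9],speed=20,f_stop=4));st("set")
robot.move_gripper(1.0);robot.sleep(0.3)
robot.move_linear([x,y,110],speed=130);st("up")
robot.move_ptp([400,-230,220],[pi,0,yawpick((400,-230,220),-0.17)]);st("away")
d=robot.get_image("top");g=d["img"]
h=cv2.cvtColor(g,cv2.COLOR_BGR2HSV);m=cv2.inRange(h,(4,170,40),(22,255,255))
r,c=rect(d,m,34,(225,180,295,255));print(r,cv2.boundingRect(c))
cv2.imwrite("pics/m1.png",cv2.resize(g[150:290,120:400],None,fx=2.8,fy=2.8))
E
```

```text
lift 6.07 [ 538.7 -202.1  109.2] w 59.7 ff 29.999372363090515 F [-0.3 -1.  -1.4]
mat 6.86 [544.1 -10.5  99.7] w 60.2 ff 29.999378621578217 F [-0.  -0.3 -1.2]
True
set 8.46 [543.8  -9.9  10. ] w 59.7 ff 30.00105768442154 F [-0.9  0.4  4.9]
up 10.42 [543.4  -9.9 109.2] w 93.1 ff 0.0 F [ 0.   0.3 -0.8]
away 11.52 [ 400.  -229.4  219.3] w 93.2 ff 0.0 F [ 0.3 -0.1 -0.3]
((543.8466186523438, -7.349992752075195), (47.91884994506836, 63.9008674621582), 80.8177719116211) (248, 206, 21, 25)
```

View pics/m1.png

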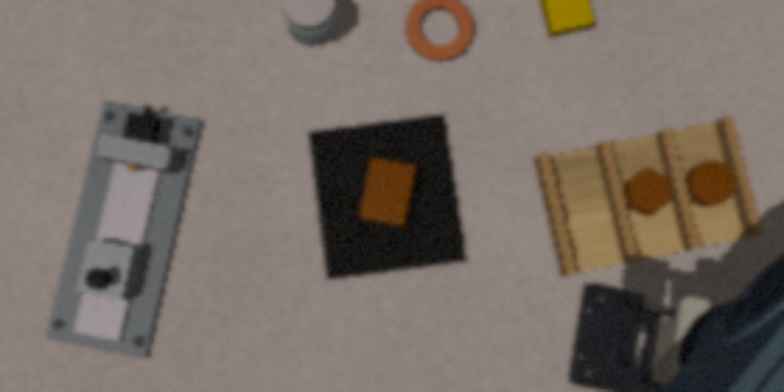

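The blank lies flat on the mat at crop (388,192), with top-view position (543.8,-7.3) and yaw -0.16. Now I regrip it by the long sides and lay it on the bed, about 12.5 mm before the seat.

```bash
python3 - <<'E'
from h import *
x,y=543.8,-8.7
yw=yawpick((x,y,110),-0.165)
robot.move_ptp([x,y,110],[pi,0,yw])
print(robot.move_linear([x,y,9],speed=80,f_stop=8))
robot.move_gripper(0.0);st("grip")
z0=robot.current_tcp_pos()[2]
robot.move_linear([x,y,120],speed=100)
x,y=522.9,244.1
yw=yawpick((x,y,110),-0.17)
robot.move_ptp([x,y,120],[pi,0,yw]);st("nest")
robot.move_linear([x,y,z0+14+14],speed=80)
d=robot.get_image("scene");cv2.imwrite("pics/n1.png",cv2.resize(d["img"][60:200,210:370],None,fx=4,fy=4,interpolation=cv2.INTER_CUBIC))
E
```

```text
False
grip 14.9 [543.8  -8.8   9. ] w 44.0 ff 29.99996691942215 F [ 0.3 -0.3  0. ]
nest 18.43 [523.  243.9 119.9] w 43.7 ff 29.999739825725555 F [ 0.   0.1 -1.8]
```

View pics/n1.png

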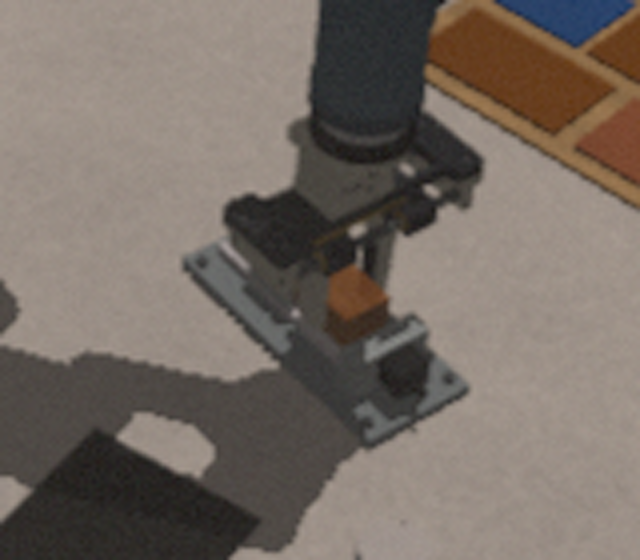

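The blank hangs over the bed with its front face at crop about (355,315), short of the stop at (395,340). I lower it, using the height at first contact as the check.

```bash
python3 - <<'E'
from h import *
x,y=522.9,244.1
print(robot.move_linear([x,y,21.5],speed=18,f_stop=4));st("set")
z=robot.current_tcp_pos()[2]
if 21.5<z<25:
    robot.move_gripper(1.0);robot.sleep(.3)
    robot.move_linear([x,y,120],speed=110)
    robot.move_ptp([420,20,220],[pi,0,yawpick((420,20,220),-0.17)]);st("away")
    d=robot.get_image("top");g=d["img"]
    m=cv2.inRange(cv2.cvtColor(g,cv2.COLOR_BGR2HSV),(4,150,40),(22,255,255))
    r,c=rect(d,m,48,(135,180,195,280));print(r)
    c=np.array([504.3,248.1]);X=np.array([.9857,-.1687]);p=np.array(r[0])-c
    print("rel seat",p@X-30,p@[.1687,.9857])
    cv2.imwrite("pics/n2.png",cv2.resize(g[180:280,120:210],None,fx=5,fy=5,interpolation=cv2.INTER_CUBIC))
E
```

```text
True
set 20.39 [522.7 244.   23. ] w 44.0 ff 30.00093698501587 F [-0.4 -0.5  4.5]
away 24.95 [420.   20.1 219.9] w 93.3 ff 0.0 F [ 0.9 -0.2  0.4]
((523.293701171875, 242.47389221191406), (44.96144104003906, 56.18095779418945), 82.3850326538086)
rel seat -10.328784371032725 -2.3414170590209924
```

View pics/n2.png

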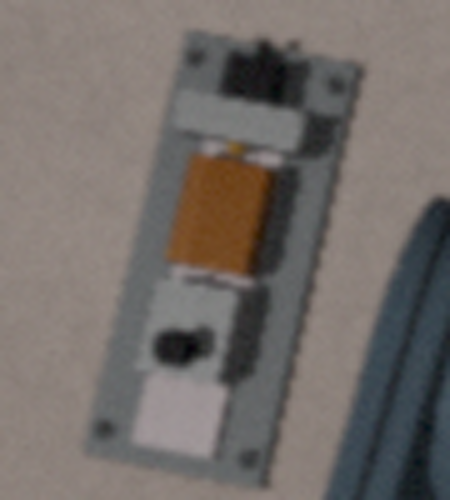

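The blank lies between the jaw and the stop, at crop (222,215). It is centred on the bed, with a visible gap to the pin at (235,148) and to the jaw at about (205,278). Next I grip the post and slide the jaw home.

```bash
python3 - <<'E'
from h import *
X=np.array([np.cos(.17),-np.sin(.17)]);p=np.array([451.5,256.5])
yw=yawpick((*p,130),-0.17)
robot.move_ptp([*p,130],[pi,0,yw])
print(robot.move_linear([*p,54],speed=70,f_stop=8));st("down")
robot.move_gripper(0.0);st("grip")
a=np.array(robot.current_tcp_pos())[:2]
q=a+X*27
print(robot.move_linear([*q,54],speed=15,f_stop=20));st("push")
robot.sleep(.3);b=np.array(robot.current_tcp_pos())[:2];print("travel",(b-a)@X,"end rel seat",(b-[534.6,243])@X)
st("hold")
E
```

```text
False
down 28.47 [451.9 256.6  54.5] w 92.7 ff 0.0 F [-0.  -0.1  0.7]
grip 29.61 [451.6 257.1  54. ] w 19.1 ff 29.999783635139465 F [ 0.3  4.9 -0.7]
True
push 31.01 [470.2 253.9  53.9] w 19.1 ff 30.001119375228882 F [-0.2  1.6  4.5]
travel 18.786699754599823 end rel seat -65.38792911099887
hold 31.31 [470.1 253.9  53.9] w 19.4 ff 30.001412630081177 F [-0.3  0.   6.1]
```

Hard stop at the expected place (-65.4 against -65). I press once more to confirm, then release and look.

```bash
python3 - <<'E'
from h import *
X=np.array([np.cos(.17),-np.sin(.17)])
a=np.array(robot.current_tcp_pos())[:2]
print(robot.move_linear([*(a+X*6),54],speed=10,f_stop=25));st("press")
b=np.array(robot.current_tcp_pos())[:2];print("extra",(b-a)@X)
robot.move_gripper(1.0);robot.sleep(.2);b=np.array(robot.current_tcp_pos())[:2]
robot.move_linear([*b,135],speed=100)
robot.move_ptp([420,20,220],[pi,0,yawpick((420,20,220),-0.17)]);st("away")
d=robot.get_image("top");g=d["img"]
m=cv2.inRange(cv2.cvtColor(g,cv2.COLOR_BGR2HSV),(4,150,40),(22,255,255))
r,c=rect(d,m,48,(135,180,195,280));p=np.array(r[0])-[504.3,248.1]
print(r,"rel seat",p@X-30,p@[.1687,.9857])
s=robot.get_image("scene")["img"]
o=np.zeros((500,800,3),np.uint8);o[:,:350]=cv2.resize(g[180:280,130:200],None,fx=5,fy=5,interpolation=cv2.INTER_CUBIC)
o[:400,350:]=cv2.resize(s[100:180,245:335],None,fx=5,fy=5,interpolation=cv2.INTER_CUBIC);cv2.imwrite("pics/f1.png",o)
E
```

```text
False
press 32.1 [470.1 253.9  53.9] w 19.1 ff 30.006563365459442 F [-15.6   7.   14.4]
extra 0.01871738596327986
away 36.76 [420.   20.1 219.9] w 93.1 ff 0.0 F [0.  0.4 0.3]
((532.814208984375, 241.1067352294922), (45.231285095214844, 54.81560516357422), 81.49854278564453) rel seat -0.7136930230022962 -2.082914028625485
```

View pics/f1.png

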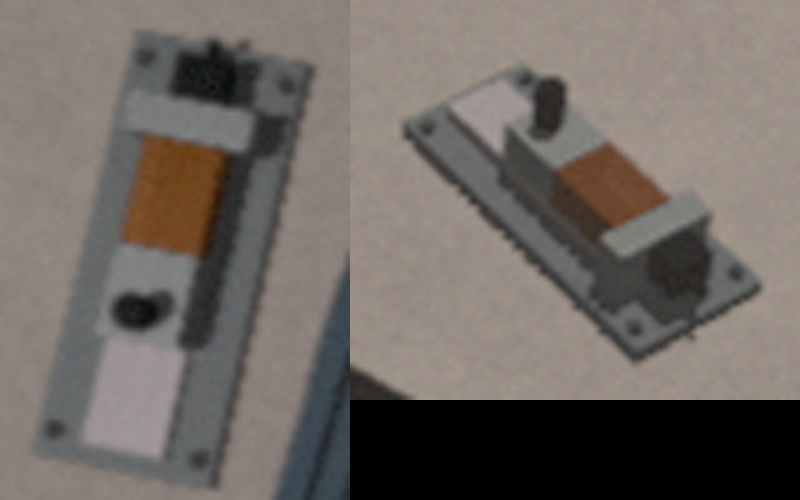

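The blank sits flush against the stop at crop (185,142) and the jaw touches it at (160,248). No gap shows in either view and the gripper is clear.

```bash
python3 -c "
from bench import robot
print(robot.hand_in(),robot.current_t())"
```

```text
the job is handed in; nothing more can be done
the job is handed in; nothing more can be done
```

The rectangular blank is clamped against the stop with the jaw closed on it, the gripper clear and the job handed in at about 37 s; the pin and jaw joint values can't be read directly, and no verdict came back.

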